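# Load the glaze test kiln and switch it back on

### The arm

A 6-joint arm with a two-finger parallel gripper is mounted at the origin on the work surface. World frame = base frame: x ahead of the robot, y to its left, z up, the work surface at z = 0. Lengths are in mm, angles in rad, forces in N, time in s.
With the tool pointing down it reaches from about 275 to 750 mm from the base axis. Payload 10.2 kg.
Tool frame: the origin (TCP) lies between the finger pads; the fingertips stand 8 mm ahead of it and the grasp point (between the pads) lies 11 mm behind it; z points along the fingers, y is the line along which they close (so a half turn about z gives the same grasp; the last joint's range is limited). The gripper opens to 85 mm and grips with 20 to 120 N. Pads are 22 mm wide; open, the fingers measure 114 mm over their backs; the gripper's body (76 mm by 85 mm) begins 54 mm behind the grasp point. The pads swing forward as they close: fully open they stand 13 mm farther back than shut.
Start: joints at [-1.409, 0.313, 1.498, -0, 1.331, -0.223], TCP at [197.059, -486.62, 239.294] pointing down, gripper open.
Joint ranges: [-2.94, 2.94], [-0.97, 2.17], [0.19, 2.56], [-1.23, 4.37], [0.02, 3.11], [-2.88, 2.88]. Speed limits (rad/s): [2.39, 2.39, 3.01, 3.14, 3.14, 3.14].

### API

Orientations are given as a unit quaternion [w, x, y, z].
In Python, from rig import * gives the robot as it stands.
- The arm moves only by the shell command python3 -m handwheel 'ROWS' [FORCE]. ROWS is JSON, a list that holds one entry, the list of rows, each a list of 7 numbers: the shift along the world's x, y, z in mm, then the turn, a rotation vector about the world's x, y, z in degrees, then the opening, from -1 (shut) to 1 (fully open). A call has 1 to 8 rows; each row shifts and turns the commanded pose from where the row before left it; what a row does not reach is not made up. A row lasts 1/8 s, in which the tool goes at most 62.5 mm and 10.7 degrees, less where a joint would pass 70% of its speed; a pose out of reach is approached as far as the arm can. A call is refused whole if a number of a shift passes 62.5 or a number of a turn 10.7, either way. A call with a gripper value outside its range is refused whole. The fingers move at their own pace and stop on an object; FORCE is the grip in N (left out, the last holds). Time passes only in rows, so rows that do not move let the fingers close. It gives the time, the measured TCP pose, the force, the opening and the grip force at its end, in the units of the state.
- sense(): the state, without advancing time (a new reading comes with each control period).
- capture(name): name is "scene" or "top" or "wrist"; returns a dict with "image" (400x640x3 uint8, red, green, blue), "fx", "fy", "cx", "cy" (pixels), "rvec" (rotation vector, rad) and "tvec" (3), from world to camera coordinates, as OpenCV has them; the wrist camera has in their place "hand_eye" (4x4, takes a point from camera to tool coordinates, whose origin is the TCP and whose axes are the flange's). Camera axes: x right, y down, z forward; pixel columns grow to the right and rows downward; lengths in mm; the calibration is good to about 2 mm. A picture is of the moment at which its call begins: read the wrist's pose just before it. There is no depth.
- finish_job(): hands the job in; it is judged then, once.
The state is a dict: "time_s": time; "joints": joint angles; "dq": joint speeds; "tau": joint torques, N m; "eef_pos": TCP position; "ee_rot": TCP orientation; "force": force on the tool from outside, world axes, zero at the start; "wrist_torque": the same for the moment, N m; "grip_width": opening from 0.0 (shut) to 1.0 (fully open); "grip_force": force on a finger pad.
Only numpy, scipy, OpenCV 4.12 (cv2) and the standard library are available. Lean on these libraries where they do the work, as an engineer would, in place of code of your own. Each camera call takes 0.05 s, during which the arm holds its last target. There are 200 camera calls.

### The job

Load the test kiln for a firing: switch its power off at the red isolator handle, open the lid until it stands about upright, and push every glaze test sleeve on the bench foot flange first, fully down onto a spigot of its own inside the kiln. Then shut the lid completely and only after that turn the isolator back on, as far as it goes. The power must never be on while the lid is up, and the glaze jar and mug are to be left where they are.

Things in the scene. Friction and masses are not known exactly. Their poses are not given: they have to be found in the camera images.
- sleeve_a: glaze test sleeve: a fired clay tube (terracotta), 50 mm outside diameter above a 10 mm thick foot flange 70 mm in diameter, 34 mm bore right through, 70 mm tall in all, about 170 g, standing on its foot flange on the bench at the start; origin at the centre of its underside, z up along its bore. Two to four sleeves are present; None from the start: absent
- sleeve_b: glaze test sleeve: a fired clay tube (white), 50 mm outside diameter above a 10 mm thick foot flange 70 mm in diameter, 34 mm bore right through, 70 mm tall in all, about 170 g, standing on its foot flange on the bench at the start; origin at the centre of its underside, z up along its bore. Two to four sleeves are present; None from the start: absent
- sleeve_c: glaze test sleeve: a fired clay tube (white), 50 mm outside diameter above a 10 mm thick foot flange 70 mm in diameter, 34 mm bore right through, 70 mm tall in all, about 170 g, standing on its foot flange on the bench at the start; origin at the centre of its underside, z up along its bore. Two to four sleeves are present; None from the start: absent
- sleeve_d: glaze test sleeve: a fired clay tube (terracotta), 50 mm outside diameter above a 10 mm thick foot flange 70 mm in diameter, 34 mm bore right through, 70 mm tall in all, about 170 g, standing on its foot flange on the bench at the start; origin at the centre of its underside, z up along its bore. Two to four sleeves are present; None from the start: absent
- kiln: small clamshell test kiln, fixed to the bench: base 160 (x) by 380 (y) mm, steel, its rim 75 mm high; inside the 25 mm thick rim walls a deck 15 mm below the rim (60 mm above the bench) carries a row of four spigots along y, 80 mm apart. Origin at the centre of its underside on the bench; x points to the back (the hinge), y along the row
- spigot_1 (a point): spigot 1 of 4 on the kiln deck: upright steel stub 30 mm in diameter, 45 mm tall with the top 9 mm tapered; this point is the centre of its foot, on the deck; axes as the kiln's
- spigot_2 (a point): spigot 2 of 4 on the kiln deck: upright steel stub 30 mm in diameter, 45 mm tall with the top 9 mm tapered; this point is the centre of its foot, on the deck; axes as the kiln's
- spigot_3 (a point): spigot 3 of 4 on the kiln deck: upright steel stub 30 mm in diameter, 45 mm tall with the top 9 mm tapered; this point is the centre of its foot, on the deck; axes as the kiln's
- spigot_4 (a point): spigot 4 of 4 on the kiln deck: upright steel stub 30 mm in diameter, 45 mm tall with the top 9 mm tapered; this point is the centre of its foot, on the deck; axes as the kiln's
- kiln_lid (a joint): angle of the kiln's blue lid, a hood 160 by 380 mm and 105 mm tall, hinged along the base's back edge: 0 shut on the rim, grows as the front is lifted, 1.57 standing upright, stop at 1.75; the stiff hinge stays where it is left
- kiln_hinge (a point): middle of the lid's hinge line, on the back edge of the base at rim height (75 mm above the bench); the line runs along the kiln's y; axes as the kiln's
- lid_handle (a point): middle of the lid's black bar handle: a round bar 14 mm in diameter, 140 mm long along y, standing 50 mm off the lid's front face and 20 mm below its top when shut (hinge to bar: 210 mm towards the front, 85 mm up), on a post near each end; the point turns with the lid
- isolator_box: kiln power isolator, fixed to the bench: grey box 120 (x) by 110 (y) by 70 mm tall with a yellow plate on top; origin at the centre of its underside
- isolator (a joint): angle of the isolator's red handle about the vertical: 0 = OFF (bar along the box's y), turns clockwise seen from above to its stop at 1.4 = ON; stiff enough to stay where it is left; stops at both ends
- isolator_grip (a point): on the axis of the isolator's red bar handle, at gripping height, 108 mm above the bench; bar 70 mm long, 16 mm wide, its top 16 mm above this point and its underside 16 mm below, 22 mm above the box; the point turns with the handle: the bar lies along its y
- glaze_jar: bystander: white glaze jar with a blue cap, 76 mm diameter, 100 mm tall; origin at the centre of its underside
- mug: bystander: blue mug, 80 mm diameter, 90 mm tall, handle on its y side; origin at the centre of its underside

How it is judged:
By the outcome, as a careful person would: the job done as asked, in the order asked, and still so for the second after the job is handed in, with the robot touching nothing.
Of sleeve_a, sleeve_b, sleeve_c, sleeve_d only 2 to 4 are there at a start; the rules pass over those that are not, and their reading is None.
At some moment in a run one of sleeve_a, sleeve_b, sleeve_c, sleeve_d may be knocked a few centimetres aside while the robot is not near it.
It also fails if it takes over 210 s, if anything falls off the work surface, if the arm or the gripper's body presses on something with over 40 N, if the wrist force passes 120 N, or if a joint passes its speed limit or range.

## Working session

There is one attempt and no reset: what is moved stays moved. The work goes in short steps, Python scripts to look and compute and a shell command to move; the robot and the scene stay as the last step left them, time stands still between calls to the robot, and variables do not carry over. Pictures are saved under pics/ and viewed, at most 14 in all, crops included, and the job is handed in when it is done.

```bash
ls; mkdir -p pics; cat > h.py <<'E'
from rig import *
import numpy as np, cv2
from scipy.spatial.transform import Rotation as R
def cam(n):
    s=sense(); c=capture(n)
    if n=="wrist":
        q=s["ee_rot"]; T=np.eye(4); T[:3,:3]=R.from_quat([q[1],q[2],q[3],q[0]]).as_matrix(); T[:3,3]=s["eef_pos"]
        M=T@np.array(c["hand_eye"]); Rw=M[:3,:3]; o=M[:3,3]
    else:
        r=R.from_rotvec(np.ravel(c["rvec"])).as_matrix(); Rw=r.T; o=-r.T@np.ravel(c["tvec"])
    c["Rw"]=Rw; c["o"]=o
    return c
def save(c,f): cv2.imwrite(f,cv2.cvtColor(c["image"],cv2.COLOR_RGB2BGR))
def ray(c,u,v):
    d=c["Rw"]@np.array([(u-c["cx"])/c["fx"],(v-c["cy"])/c["fy"],1]); return d/np.linalg.norm(d)
def onz(c,u,v,z):
    d=ray(c,u,v); return c["o"]+d*(z-c["o"][2])/d[2]
def proj(c,p):
    q=c["Rw"].T@(np.array(p,float)-c["o"]); return q[0]/q[2]*c["fx"]+c["cx"],q[1]/q[2]*c["fy"]+c["cy"]
def tri(c1,p1,c2,p2):
    d1,d2=ray(c1,*p1),ray(c2,*p2); A=np.stack([d1,-d2],1)
    t=np.linalg.lstsq(A,c2["o"]-c1["o"],rcond=None)[0]
    a=c1["o"]+t[0]*d1; b=c2["o"]+t[1]*d2
    return (a+b)/2,np.linalg.norm(a-b)
E
python3 - <<'E'
from h import *
for n in("scene","top"):
    c=cam(n); save(c,f"pics/{n}0.png"); print(n,c["o"].round(),c["fx"],c["Rw"][:,2].round(2))
print(sense())
E
```

```text
pics
scene [1455.    0. 1206.] 481.5516918234699 [-0.63 -0.01 -0.78]
top [ 387.    6. 1226.] 459.78077898102435 [ 0.17 -0.   -0.99]
{'time_s': 0.1, 'joints': array([-1.40943237e+00,  3.13396358e-01,  1.49832135e+00,  4.12333904e-07,
        1.33101074e+00, -2.23383301e-01]), 'dq': array([ 0.00151582, -0.00177452, -0.00190132, -0.00095248,  0.00159249,
       -0.00154292]), 'tau': array([ 2.98554616e-03, -4.12897396e+01, -2.60144395e+01, -1.10045207e-04,
        3.02319007e-03, -3.12999589e-06]), 'eef_pos': array([ 197.00815226, -486.40918226,  238.80608543]), 'ee_rot': array([-5.67619680e-04,  9.81553039e-01,  1.91189195e-01,  1.78076817e-05]), 'force': array([ 0.84093239,  0.36162444, -0.67954457]), 'wrist_torque': array([-0.03406075,  0.00019387,  0.00345266]), 'grip_force': 0.0, 'grip_width': 0.9999138012462767}
```

View pics/scene0.png

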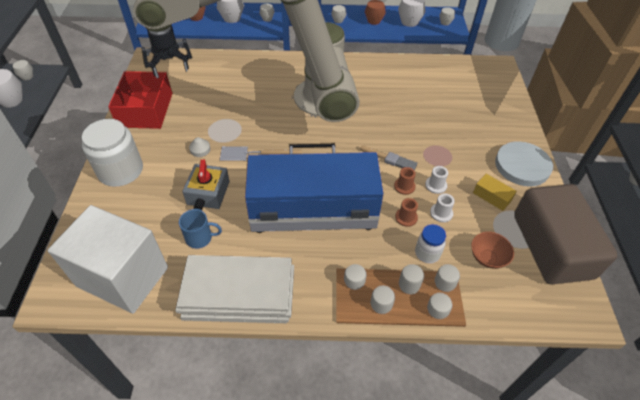

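View pics/top0.png

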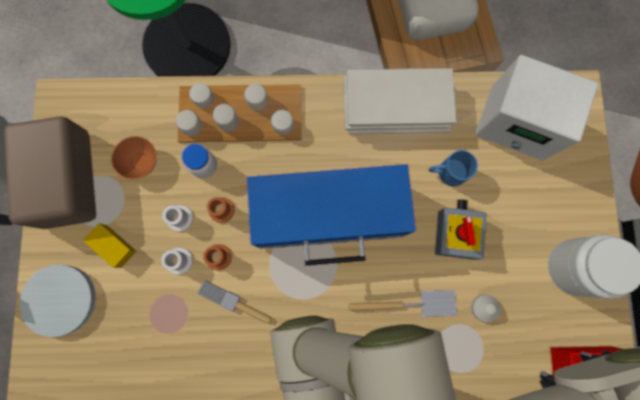

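The scene shows the kiln centre with its handle towards the robot, and four sleeves to its left (two terracotta at top-view (220,208) and (217,257), two white at (177,217) and (177,261)). The isolator is at (463,233), with the mug and jar behind.

```bash
python3 - <<'E'
from h import *
c=cam("top"); s=cam("scene")
a=cv2.cvtColor(c["image"],cv2.COLOR_RGB2BGR); b=cv2.cvtColor(s["image"],cv2.COLOR_RGB2BGR)
A=cv2.resize(a[155:280,150:500],None,fx=2.28,fy=2.28,interpolation=3)
B=cv2.resize(b[135:245,175:475],None,fx=2.66,fy=2.66,interpolation=3)
cv2.imwrite("pics/crop1.png",np.vstack([A,B[:,:A.shape[1]]])[:600])
for n,k in(("top",c),("scene",s)):
    hsv=cv2.cvtColor(k["image"],cv2.COLOR_RGB2HSV)
    for name,lo,hi in(("blue",(105,120,40),(125,255,255)),("red",(0,200,120),(5,255,255)),("yel",(20,170,120),(32,255,255)),("terra",(3,90,40),(14,200,220)),("black",(0,0,0),(180,255,45))):
        m=cv2.inRange(hsv,lo,hi)
        C,_=cv2.findContours(m,cv2.RETR_EXTERNAL,cv2.CHAIN_APPROX_SIMPLE)
        for q in C:
            if cv2.contourArea(q)>25:
                (x,y),wh,an=cv2.minAreaRect(q); print(n,name,round(x,1),round(y,1),np.round(wh),round(an,1))
E
```

```text
top blue 330.3 205.6 [ 70. 164.] 85.5
top blue 467.1 161.7 [17. 13.] 63.4
top blue 194.8 156.2 [24. 23.] 45.0
top red 565.7 358.0 [23. 28.] 83.7
top red 465.7 231.5 [25. 14.] 82.9
top yel 105.8 245.0 [42. 25.] 40.6
top yel 464.0 232.4 [34. 32.] 6.3
top terra 582.3 349.2 [28. 76.] 70.2
top terra 217.7 256.9 [25. 27.] 63.4
top terra 220.5 209.5 [25. 27.] 90.0
top terra 635.0 178.0 [52.  8.] 90.0
top terra 133.5 157.5 [42. 45.] 45.0
top black 547.5 381.0 [10. 13.] 90.0
top black 589.0 357.5 [ 5. 16.] 90.0
top black 635.0 316.0 [58.  8.] 90.0
top black 334.5 260.1 [ 3. 57.] 85.6
top black 628.3 232.9 [24. 11.] 81.9
top black 5.0 219.0 [ 8. 10.] 90.0
top black 82.9 183.9 [59. 17.] 85.1
top black 528.8 134.5 [43.  8.] 20.8
top black 186.5 39.0 [70. 85.] 90.0
scene blue 433.0 235.0 [20. 22.] 90.0
scene blue 313.8 185.2 [ 62. 136.] 88.9
scene blue 326.9 13.0 [17. 11.] 86.4
scene blue 231.7 20.8 [118.  44.] 6.2
scene blue 411.5 26.5 [ 53. 147.] 90.0
scene blue 134.7 21.0 [50. 18.] 71.6
scene terra 400.6 296.9 [130.  55.] 1.3
scene terra 492.5 249.5 [37. 43.] 90.0
scene terra 406.4 211.8 [22. 28.] 4.1
scene terra 404.5 180.5 [27. 21.] 90.0
scene terra 156.7 104.6 [30. 68.] 29.0
scene terra 138.5 71.0 [ 2. 27.] 90.0
scene terra 199.2 13.5 [ 7. 16.] 37.9
scene terra 375.0 11.5 [23. 18.] 90.0
scene black 532.3 372.2 [14. 83.] 47.7
scene black 31.5 266.4 [ 15. 115.] 27.7
scene black 199.1 203.8 [8. 9.] 26.6
scene black 36.1 125.8 [ 3. 26.] 30.3
scene black 604.5 180.0 [222.  69.] 90.0
scene black 2.5 59.5 [9. 5.] 90.0
scene black 164.8 46.8 [34. 46.] 78.4
```

View pics/crop1.png

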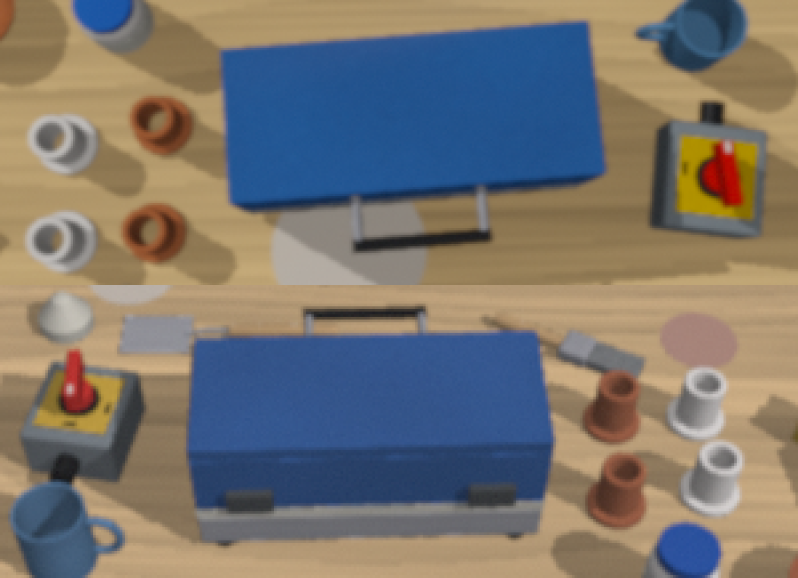

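The crop shows the sleeve bores, lid corners, handle bar ends and the red bar clearly. I triangulate these points next.

```bash
python3 - <<'E'
from h import *
c=cam("top"); s=cam("scene")
T=lambda x,y:(150+x/2.28,155+y/2.28); S=lambda x,y:(175+x/2.66,135+(y-285)/2.66)
P=dict(w_far=((56,137),(719,459)),w_near=((49,237),(706,383)),t_far=((156,122),(626,469)),t_near=((148,231),(620,387)),
 h_left=((354,244),(426,312)),h_right=((491,236),(305,314)),lidFL=((232,198),(538,334)),lidFR=((604,170),(197,342)),lidBL=((221,48),(551,440)),lidBR=((588,23),(192,452)),
 barN=((735,203),(72,352)),)
for k,(a,b) in P.items():
    p,e=tri(c,T(*a),s,S(*b)); print(k,p.round(1),round(e,1),'top@nominal',onz(c,*T(*a),70).round(1)[:2])
for n in((727,143),(735,203),(721,143),(740,205)): print("bar",onz(c,*T(*n),124).round(1))
for n in((668,120),(766,133),(754,236),(657,225)): print("box",onz(c,*T(*n),70).round(1))
for n in((221,48),(588,23),(604,176),(232,205)): print("lid180",onz(c,*T(*n),180).round(1))
print(proj(c,[450,0,0]))
E
```

```text
w_far [548.2 376.   64.1] 3.0 top@nominal [547.3 372.6]
w_near [437.2 376.8  69. ] 0.2 top@nominal [437.1 376.4]
t_far [563.7 267.6  60.7] 7.2 top@nominal [562.1 261.8]
t_near [442.  272.8  62.9] 5.6 top@nominal [441.6 268.3]
h_left [420.5  40.6 159.7] 1.0 top@nominal [423.3  43. ]
h_right [426.  -97.8 157.2] 1.5 top@nominal [ 429.2 -107.1]
lidFL [467.8 162.6 177.2] 3.6 top@nominal [476.  176.6]
lidFR [ 489.2 -212.4  173.6] 1.2 top@nominal [ 499.2 -234.6]
lidBL [620.5 170.9 180.1] 3.3 top@nominal [645.1 190.1]
lidBR [ 641.8 -202.4  171.8] 5.2 top@nominal [ 666.4 -225.4]
barN [ 457.3 -363.5  116.6] 4.0 top@nominal [ 460.1 -376.9]
bar [ 520.2 -355.2  124. ]
bar [ 456.7 -359.   124. ]
bar [ 520.3 -348.9  124. ]
bar [ 454.6 -364.1  124. ]
box [ 553.8 -309.    70. ]
box [ 537.1 -417.2   70. ]
box [ 423.8 -395.    70. ]
box [ 437.7 -289.5   70. ]
lid180 [620.6 172.6 180. ]
lid180 [ 639.9 -203.4  180. ]
lid180 [ 482.6 -211.4  180. ]
lid180 [460.6 160.3 180. ]
(np.float64(322.1882115038152), np.float64(252.35902814487713))
```

```bash
python3 -m handwheel '[[[45,20,8,0,0,-3,1],[48,22,8,0,0,-3,1],[48,22,8,0,0,-3,1],[48,22,8,0,0,-3,1],[48,22,8,0,0,-3,1],[48,22,8,0,0,-3,1],[0,0,0,0,0,0,1],[0,0,0,0,0,0,1]]]' 40
python3 - <<'E'
from h import *
c=cam("wrist"); save(c,"pics/w1.png"); print(c["hand_eye"],c["fx"])
print(sense()["eef_pos"],sense()["ee_rot"],sense()["joints"])
E
```

```text
time_s: 1.3
eef_pos: [481.7, -356.7, 286.9]
ee_rot: [-0.0, 0.999, 0.035, -0.0]
force: [-0.7, 0.4, -0.2]
grip_width: 1.0
grip_force: 0.0
[[-6.16972947e-04 -9.63053402e-01 -2.69309793e-01  6.80562362e+01]
 [ 9.99999789e-01 -5.39520349e-04 -3.61612954e-04  5.45740697e-02]
 [ 2.02954472e-04 -2.69309959e-01  9.63053532e-01 -1.35703344e+02]
 [ 0.00000000e+00  0.00000000e+00  0.00000000e+00  1.00000000e+00]] 333.5646846601599
[ 481.30750849 -357.05120522  287.00951536] [-1.89816758e-04  9.99387355e-01  3.49967914e-02 -3.21439642e-04] [-8.33456168e-01  4.56207279e-01  1.17012526e+00 -2.45857473e-04
  1.51596520e+00  6.67345836e-01]
```

View pics/w1.png

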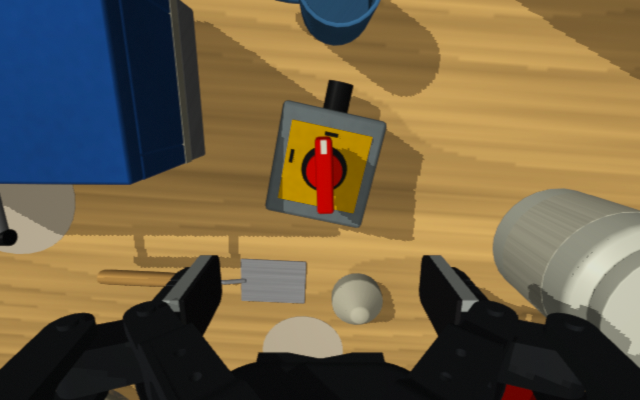

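The wrist view shows the red bar from (323,138) to (325,213), pointing nearly straight ahead, with the box turned a few degrees clockwise.

```bash
python3 - <<'E'
from h import *
c=cam("wrist"); t=cam("top")
for k,lo in((c,None),(t,None)):
    hsv=cv2.cvtColor(k["image"],cv2.COLOR_RGB2HSV); m=cv2.inRange(hsv,(0,200,60),(4,255,255))|cv2.inRange(hsv,(176,200,60),(180,255,255))
    C,_=cv2.findContours(m,cv2.RETR_EXTERNAL,cv2.CHAIN_APPROX_NONE)
    for q in C:
        if cv2.contourArea(q)>150: print(cv2.boxPoints(cv2.minAreaRect(q)).round(1).tolist())
for a in((323,137),(325.5,213)): print(onz(c,*a,124).round(1))
for a,b in(((323,137),(150+727/2.28,155+141/2.28)),((325,213),(150+735/2.28,155+204/2.28))): print(tri(c,a,t,b))
B=[onz(c,*a,70) for a in((286,100),(386,123),(360,227),(267,208))]
print(np.round(B,1)[:,:2],np.mean(B,0))
E
```

```text
[[501.0, 399.0], [501.0, 384.0], [534.0, 384.0], [534.0, 399.0]]
[[305.0, 137.0], [341.0, 137.0], [341.0, 212.0], [305.0, 212.0]]
[[551.0, 399.0], [551.0, 347.0], [639.0, 347.0], [639.0, 399.0]]
[ 525.7 -356.5  124. ]
[ 455.8 -363.8  124. ]
(array([ 524.16704659, -357.1566145 ,  116.70444582]), np.float64(2.2163126226974295))
(array([ 455.07275635, -362.27844619,  118.08764123]), np.float64(3.3624453149797584))
[[ 555.5 -317.2]
 [ 540.1 -420.9]
 [ 425.2 -405.7]
 [ 440.2 -301.1]] [ 490.25831123 -361.22077171   70.        ]
```

```bash
python3 -m handwheel '[[[9,-3,-35,0,0,1,0.5],[0,0,-35,0,0,0,0.3],[0,0,-35,0,0,0,0],[0,0,-35,0,0,0,0],[0,0,-28,0,0,0,0],[0,0,-20,0,0,0,0],[0,0,0,0,0,0,-0.3],[0,0,0,0,0,0,-1]]]' 40; python3 -m handwheel '[[[0,0,0,0,0,0,-1],[0,0,0,0,0,0,-1],[0,0,0,0,0,0,-1]]]' 40
```

```text
time_s: 2.45
eef_pos: [489.4, -359.7, 96.8]
ee_rot: [-0.001, 0.999, 0.043, -0.002]
force: [0.1, -7.0, -24.1]
grip_width: 0.378
grip_force: 41.8
time_s: 2.82
eef_pos: [489.4, -359.7, 96.8]
ee_rot: [-0.001, 0.999, 0.043, -0.002]
force: [1.1, -6.1, -24.9]
grip_width: 0.379
grip_force: 41.8
```

```bash
python3 -m handwheel '[[[0,0,0,0,0,0,0],[0,0,3,0,0,0,0],[0,0,4,0,0,0,0],[0,0,3,0,0,0,0],[0,0,0,0,0,0,-1],[0,0,0,0,0,0,-1],[0,0,0,0,0,0,-1],[0,0,0,0,0,0,-1]]]' 40;python3 - <<'E'
from h import *
c=cam("wrist"); save(c,"pics/w2.png")
E
```

```text
time_s: 3.82
eef_pos: [491.1, -359.6, 109.6]
ee_rot: [0.0, 0.999, 0.044, 0.0]
force: [-0.7, 1.0, 6.4]
grip_width: 0.174
grip_force: 41.5
```

View pics/w2.png

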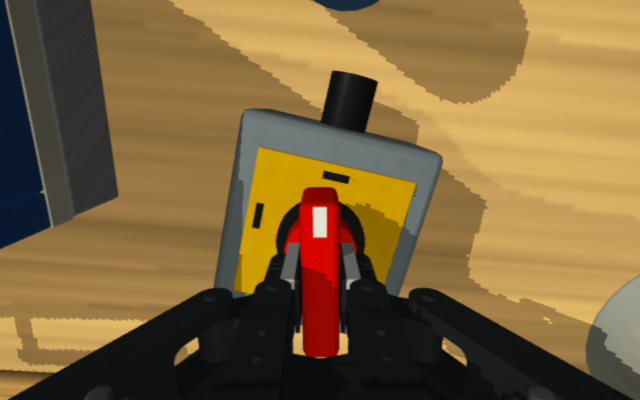

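The fingers now hold the bar itself, at (322,250); the OFF mark is to the left at (257,215) and the ON mark ahead at (335,177). I turn it counter-clockwise.

```bash
python3 -m handwheel '[[[0,0,0,0,0,8,-1],[0,0,0,0,0,10,-1],[0,0,0,0,0,10,-1],[0,0,0,0,0,10,-1],[0,0,0,0,0,10,-1],[0,0,0,0,0,10,-1],[0,0,0,0,0,10,-1],[0,0,0,0,0,8,-1]]]' 40; python3 -m handwheel '[[[0,0,0,0,0,3,-1],[0,0,0,0,0,0,-1],[0,0,0,0,0,0,-1]]]'; python3 -c "
from h import *
s=sense();print(s['wrist_torque'],s['joints'],s['ee_rot'])"
```

```text
time_s: 4.88
eef_pos: [490.4, -358.9, 109.6]
ee_rot: [-0.001, 0.759, 0.652, -0.0]
force: [-5.7, 5.6, 9.2]
grip_width: 0.175
grip_force: 41.9
time_s: 5.25
eef_pos: [490.4, -358.8, 109.6]
ee_rot: [-0.001, 0.743, 0.669, 0.0]
force: [-6.7, 6.0, 8.9]
grip_width: 0.176
grip_force: 43.3
[ 1.01208832  1.00992048 -0.91341533] [-8.24411726e-01  6.14792906e-01  1.39129494e+00  5.92097767e-04
  1.13837738e+00 -7.18883091e-01] [-1.43984180e-03  7.43497825e-01  6.68736757e-01  2.48845741e-04]
```

```bash
python3 -m handwheel '[[[0,0,0,0,0,3,-1],[0,0,0,0,0,0,-1],[0,0,0,0,0,0,-1]]]'; python3 -c "
from h import *
s=sense();print(s['wrist_torque'])"
```

```text
time_s: 5.62
eef_pos: [490.4, -359.1, 109.6]
ee_rot: [-0.001, 0.726, 0.688, 0.0]
force: [-6.2, 5.1, 8.4]
grip_width: 0.177
grip_force: 61.7
[ 0.65581735  1.00691428 -1.31915868]
```

```bash
python3 -m handwheel '[[[0,0,0,0,0,-3,-1],[0,0,0,0,0,0,0],[0,0,10,0,0,0,0],[0,0,50,0,0,0,0],[-10,0,55,0,0,0,0],[-20,30,55,0,0,0,0],[-20,30,30,0,0,0,0],[0,0,0,0,0,0,0]]]'; python3 - <<'E'
from h import *
c=cam("wrist"); t=cam("top"); s=cam("scene")
for k in (c,t,s): k["b"]=cv2.cvtColor(k["image"],cv2.COLOR_RGB2BGR)
x=cv2.resize(t["b"][190:270,420:520],(400,320),interpolation=3)
cv2.imwrite("pics/w3.png",np.hstack([c["b"][:320,:400],x]))
E
```

```text
time_s: 6.62
eef_pos: [442.0, -300.3, 310.1]
ee_rot: [0.003, 0.742, 0.67, 0.0]
force: [0.6, -0.0, -0.0]
grip_width: 0.499
grip_force: 0.0
```

View pics/w3.png

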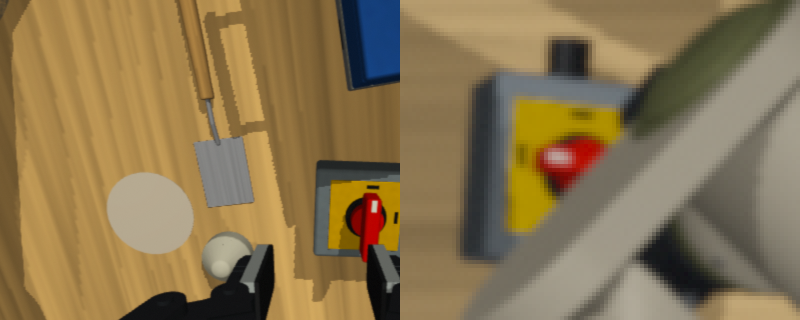

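The left wrist view shows the bar lying parallel to the box sides and pointing at the OFF mark, so the power is off. Next is the lid handle.

```bash
python3 -m handwheel '[[[-5,50,0,0,0,3,0],[-5,55,0,0,0,3,0],[-5,55,0,0,0,3,0],[-5,50,0,0,0,0,0],[0,40,0,0,0,0,0.2],[0,10,0,0,0,0,0.2],[0,0,0,0,0,0,0.2],[0,0,0,0,0,0,0.2]]]'; python3 - <<'E'
from h import *
c=cam("wrist"); save(c,"pics/w4.png"); print(sense()["joints"],c["o"])
E
```

```text
time_s: 7.78
eef_pos: [422.3, -42.2, 306.1]
ee_rot: [-0.0, 0.688, 0.725, -0.0]
force: [0.2, 0.7, 0.3]
grip_width: 0.597
grip_force: 0.0
[-3.77020050e-01  4.17180238e-02  1.64911668e+00 -1.98724141e-04
  1.45153624e+00 -4.28768938e-01] [418.5757349   25.99603624 441.85255237]
```

View pics/w4.png

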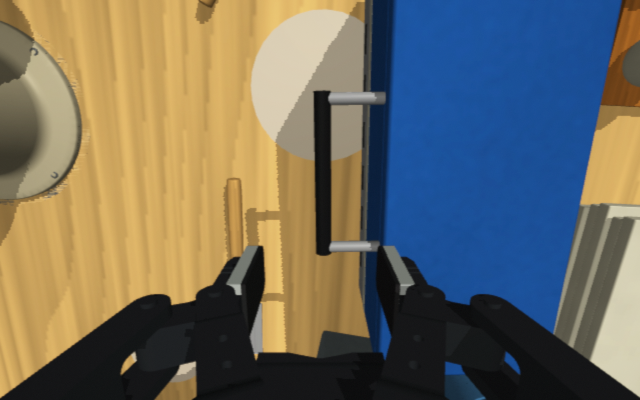

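The bar runs from (322,92) to (323,253), parallel to the image's vertical, with posts at rows 98 and 246.

```bash
python3 - <<'E'
from h import *
c=cam("wrist"); s=cam("scene")
for a,b in(((322,93),(426,312)),((323,251),(305,314))):
    print(onz(c,*a,160).round(1), tri(c,a,s,(175+b[0]/2.66,135+(b[1]-285)/2.66)))
for p in ((387,0),(376,300),(622,0),(553,400)): print(onz(c,*p,180).round(1))
E
```

```text
[419.4  38.5 160. ] (array([419.35841553,  39.85662381, 158.45992985]), np.float64(2.5290142364342145))
[427.5 -98.7 160. ] (array([427.83244199, -97.75638476, 159.72533795]), np.float64(2.091448917025064))
[461.3 101.5 180. ]
[ 476.4 -134.5  180. ]
[624.8 109.9 180. ]
[ 659.8 -235.7  180. ]
```

```bash
python3 -m handwheel '[[[1,4,-30,0,0,0,0],[0,4,-40,0,0,0,0],[0,4,-40,0,0,0,0],[0,0,-30,0,0,0,0],[0,0,-16,0,0,0,0],[0,0,0,0,0,0,-1],[0,0,0,0,0,0,-1],[0,0,0,0,0,0,-1]]]' 30; python3 - <<'E'
from h import *
print(sense()["eef_pos"],sense()["ee_rot"])
yaw=np.radians(3.4); kx=np.array([np.cos(yaw),np.sin(yaw),0]); ky=np.array([-np.sin(yaw),np.cos(yaw),0])
prev=None
for i in range(13):
    th=np.radians(88)*i/12; tl=np.radians(3*i)
    x=-210*np.cos(th)+85*np.sin(th); z=210*np.sin(th)+85*np.cos(th)
    p=kx*x+[0,0,z]+11*(np.sin(tl)*kx-[0,0,np.cos(tl)])
    if prev is not None: print(i,(p-prev).round(1))
    prev=p
print(-3*ky)
E
```

```text
time_s: 8.93
eef_pos: [423.6, -29.5, 151.2]
ee_rot: [0.001, 0.688, 0.726, 0.0]
force: [2.7, -1.5, -3.9]
grip_width: 0.15
grip_force: 29.7
[423.61237293 -29.47402826 151.15984284] [9.52905355e-04 6.88056816e-01 7.25656120e-01 3.24495289e-04]
1 [13.1  0.8 26.1]
2 [16.3  1.  24.3]
3 [19.3  1.1 22.2]
4 [22.   1.3 19.6]
5 [24.3  1.4 16.7]
6 [26.2  1.6 13.6]
7 [27.7  1.6 10.2]
8 [28.7  1.7  6.7]
9 [29.3  1.7  3.1]
10 [29.4  1.7 -0.6]
11 [29.1  1.7 -4.3]
12 [28.2  1.7 -7.8]
[ 0.17791912 -2.99471948 -0.        ]
```

Grip width 0.15 (13 mm) means the bar is held. I lift it along the arc.

```bash
python3 -m handwheel '[[[13,0.8,26,0.2,-3,0,-1],[16,1,24,0.2,-3,0,-1],[19,1,22,0.2,-3,0,-1],[22,1.3,19.5,0.2,-3,0,-1],[24,1.4,16.5,0.2,-3,0,-1]]]'; python3 -m handwheel '[[[26,1.6,13.5,0.2,-3,0,-1],[27.5,1.6,10,0.2,-3,0,-1],[28.5,1.7,6.5,0.2,-3,0,-1],[29,1.7,3,0.2,-3,0,-1]]]'
```

```text
time_s: 9.55
eef_pos: [515.9, -23.5, 260.4]
ee_rot: [0.088, 0.682, 0.72, 0.095]
force: [-6.9, -1.8, -0.7]
grip_width: 0.146
grip_force: 31.4
time_s: 10.05
eef_pos: [628.2, -16.5, 292.8]
ee_rot: [0.159, 0.669, 0.706, 0.172]
force: [-5.0, 1.4, 2.5]
grip_width: 0.15
grip_force: 32.5
```

```bash
python3 -m handwheel '[[[29,1.7,-0.5,0.2,-3,0,-1],[29,1.7,-4.5,0.2,-3,0,-1],[28,1.7,-8,0.2,-3,0,-1],[0,0,0,0,0,0,-1]]]'; python3 - <<'E'
from h import *
s=sense();print(s["joints"])
c=cam("scene"); save(c,"pics/s5.png")
E
```

```text
time_s: 10.55
eef_pos: [715.2, -11.1, 279.2]
ee_rot: [0.211, 0.654, 0.69, 0.229]
force: [6.5, 4.4, -1.4]
grip_width: 0.147
grip_force: 33.6
[-0.24254625  0.41770091  1.37034601  0.26491091  0.76202751 -0.43291968]
```

View pics/s5.png

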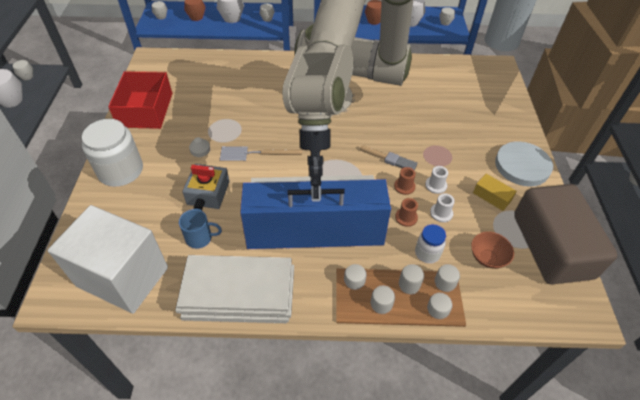

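The lid stands upright, with the gripper on the bar at about (316,190). I release, retreat and look at the spigots.

```bash
python3 -m handwheel '[[[0,0,0,0,0,0,0],[0,0,0,0,0,0,0],[-20,-1,28,0,0,0,0],[-30,-2,40,0,0,0,0],[-50,0,15,-0.5,9,0,0],[-50,0,0,-0.5,9,0,0],[-50,0,0,-0.5,9,0,0.5],[-45,0,0,-0.5,9,0,1]]]'; python3 -m handwheel '[[[0,0,0,0,0,0,1],[0,0,0,0,0,0,1]]]';python3 - <<'E'
from h import *
c=cam("wrist"); save(c,"pics/w6.png")
print(sense()["joints"]);cv2.imwrite("pics/w6.png",cv2.cvtColor(c["image"],cv2.COLOR_RGB2BGR))
E
```

```text
time_s: 11.6
eef_pos: [467.2, -15.0, 362.6]
ee_rot: [-0.003, 0.689, 0.725, 0.001]
force: [0.3, -0.2, -0.6]
grip_width: 0.902
grip_force: 0.0
time_s: 11.85
eef_pos: [469.6, -15.0, 361.6]
ee_rot: [-0.001, 0.689, 0.725, 0.003]
force: [-0.2, 0.3, -0.2]
grip_width: 1.003
grip_force: 0.0
[-0.28574045  0.12886013  1.4138062   0.00689135  1.59913997 -0.33654809]
```

View pics/w6.png

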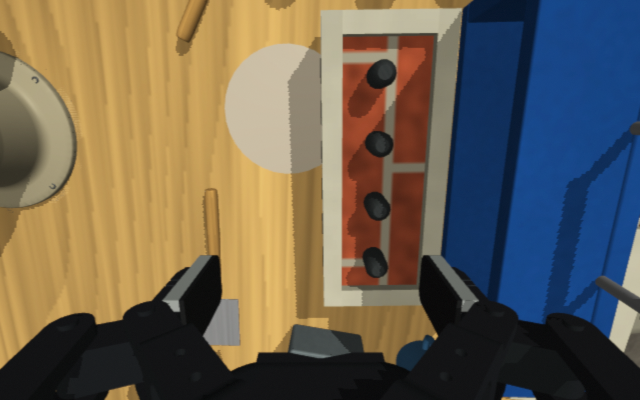

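All four black spigots are visible inside the kiln at about (382,73), (379,144), (377,206) and (375,262).

```bash
cat > spig.py <<'E'
from h import *
def blobs(c):
    g=c["image"].max(2); m=(g<75).astype(np.uint8)
    C,_=cv2.findContours(m,cv2.RETR_EXTERNAL,cv2.CHAIN_APPROX_NONE)
    return [(q[:,0,:],cv2.boundingRect(q)) for q in C if 120<cv2.contourArea(q)<1500]
E
python3 - <<'E'
from spig import *
c=cam("wrist"); t=cam("top"); s=cam("scene")
for n,k in (("w",c),("t",t)):
    for q,b in blobs(k): print(n,b)
yaw=np.radians(3.4); kx=np.array([np.cos(yaw),np.sin(yaw),0]); ky=np.array([-np.sin(yaw),np.cos(yaw),0])
K=np.array([553.3,-22.3,0])
for y in(120,40,-40,-120):
    p=K+ky*y
    print(p.round(1),[np.round(proj(c,p+[0,0,z]),1).tolist() for z in(60,105)],np.round(proj(t,p+[0,0,105]),1))
x=c["image"][40:300,310:480]; cv2.imwrite("pics/w7.png",cv2.cvtColor(cv2.resize(x,None,fx=2.3,fy=2.3),cv2.COLOR_RGB2BGR))
for p in ((321,14),(323,306),(443,302),(462,9)): print(onz(c,*p,75).round(1))
E
```

```text
w (596, 277, 44, 36)
w (362, 247, 26, 31)
w (363, 191, 28, 30)
w (0, 145, 37, 42)
w (365, 131, 29, 27)
w (366, 60, 31, 29)
t (630, 286, 10, 61)
t (323, 245, 19, 26)
t (621, 220, 17, 27)
t (506, 124, 46, 21)
t (293, 120, 64, 11)
t (366, 0, 15, 49)
[546.2  97.5   0. ] [[386.2, 76.9], [394.1, 72.8]] [282.  211.6]
[550.9  17.6   0. ] [[383.5, 142.5], [390.7, 146.0]] [314.4 209.1]
[555.7 -62.2   0. ] [[381.1, 202.0], [387.7, 211.6]] [346.8 206.6]
[ 560.4 -142.1    0. ] [[378.9, 256.3], [384.9, 270.8]] [379.  204.1]
[462.4 159.2  75. ]
[ 484.5 -216.5   75. ]
[ 655.7 -201.6   75. ]
[622.  172.4  75. ]
```

View pics/w7.png

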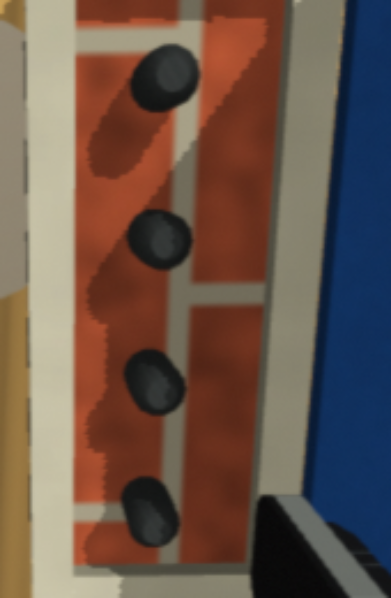

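```bash
python3 -c "
from h import *
import pickle
c=cam('wrist'); pickle.dump(c,open('a.pkl','wb'))"
python3 -m handwheel '[[[40,0,0,0,0,0,1],[40,-20,0,0,0,0,1],[0,-20,0,0,0,0,1],[0,0,0,0,0,0,1],[0,0,0,0,0,0,1]]]'; python3 - <<'E'
from h import *
c=cam("wrist");import pickle; pickle.dump(c,open('b.pkl','wb'))
x=c["image"][0:300,190:460]; print(cv2.imwrite("pics/w8.png",cv2.cvtColor(cv2.resize(x,None,fx=2,fy=2),cv2.COLOR_RGB2BGR)))
E
```

```text
time_s: 12.72
eef_pos: [548.5, -54.5, 362.2]
ee_rot: [-0.002, 0.689, 0.725, 0.003]
force: [-0.5, -0.2, -0.1]
grip_width: 0.998
grip_force: 0.0
True
```

View pics/w8.png

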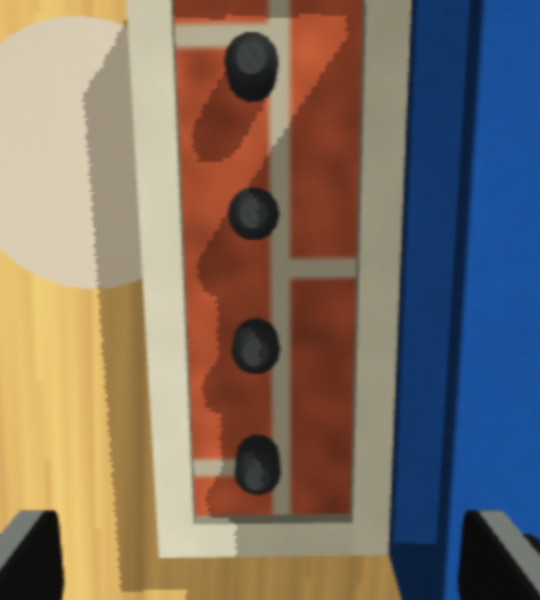

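The spigot tops are at crop (252,54), (253,211), (256,348) and (258,470); the row clearly lies nearer the front wall than the middle.

```bash
python3 - <<'E'
from h import *
import pickle
a=pickle.load(open('a.pkl','rb'));b=pickle.load(open('b.pkl','rb'))
A=[(172,74),(162,240),(158,384),(152,522)];B=[(252,54),(253,211),(256,348),(258,471)]
for p,q in zip(A,B):
    P=(310+p[0]/2.3,40+p[1]/2.3);Q=(190+q[0]/2,q[1]/2)
    x,e=tri(a,P,b,Q); print(x.round(1),round(e,1),onz(a,*P,105)[:2].round(1),onz(b,*Q,105)[:2].round(1))
print(onz(b,190+187/2,522/2,60)[:2],onz(b,190+353/2,522/2,60)[:2],onz(b,190+65,0,75)[:2])
E
```

```text
[536.1  98.8 103.7] 2.2 [535.3  97.6] [536.6  99.5]
[540.6  18.6  94.1] 1.4 [538.2  18.9] [541.  19.]
[546.8 -62.1  87.5] 1.0 [543.5 -56.8] [546.5 -59.4]
[ 551.6 -144.3   88.7] 1.2 [ 547.9 -137.1] [ 551.6 -137.5]
[ 503.56363259 -196.02626665] [ 622.18137111 -190.14876798] [465.95640603 130.19996312]
```

```bash
python3 -m handwheel '[[[-5,45,0,0,0,0,1],[-10,55,0,0,0,0,1],[-10,55,0,0,0,0,1],[-10,55,0,0,0,0,1],[-10,55,0,0,0,0,1],[-8,40,0,0,0,0,1],[0,10,0,0,0,0,1],[0,0,0,0,0,0,1]]]'; python3 - <<'E'
from h import *
c=cam("wrist");import pickle; pickle.dump(c,open('c.pkl','wb')); save(c,"pics/w9.png"); print(sense()["eef_pos"],sense()["joints"])
E
```

```text
time_s: 13.78
eef_pos: [495.8, 260.2, 361.7]
ee_rot: [-0.002, 0.688, 0.725, 0.002]
force: [0.3, -0.9, -1.1]
grip_width: 0.999
grip_force: 0.0
[496.08516207 259.47249691 361.70250197] [0.26993389 0.34264657 1.14459271 0.00603191 1.65239489 0.21966994]
```

View pics/w9.png

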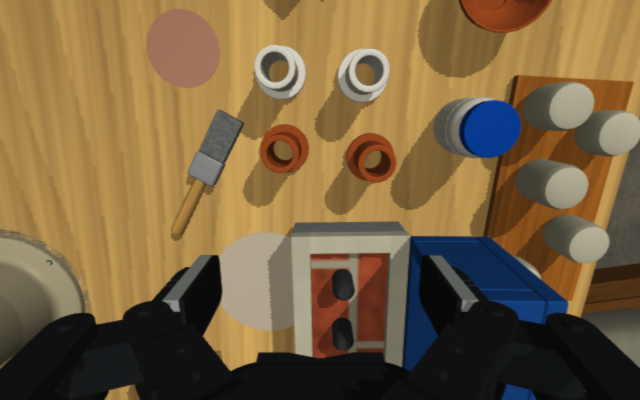

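Four sleeves seen: white tops at (277,68) and (369,70), terracotta bores at (283,150) and (376,160); two spigots show at (343,270) and (342,320).

```bash
python3 - <<'E'
from h import *
import pickle
c=pickle.load(open('c.pkl','rb')); t=cam("top")
T=lambda x,y:(150+x/2.28,155+y/2.28)
for n,w,q in(("w_near",(277,68),(49,237)),("w_far",(369,70),(56,137)),("t_near",(283,150),(148,231)),("t_far",(376,160),(156,122))):
    p,e=tri(c,w,t,T(*q)); print(n,p.round(1),round(e,1),onz(c,*w,70)[:2].round(1))
E
```

```text
w_near [437.8 375.3  71.4] 1.9 [438.4 374.8]
w_far [551.8 381.7  41.5] 1.2 [548.6 378.3]
t_near [443.8 274.5  40.8] 1.9 [447.7 277.6]
t_far [568.7 267.5  45.6] 5.8 [567.4 270.9]
```

```bash
python3 -m handwheel '[[[-20,6,-45,0,0,0,1],[-20,6,-45,0,0,0,1],[-10,4,-45,0,0,0,1],[0,0,-45,0,0,0,1],[0,0,0,0,0,0,1],[0,0,0,0,0,0,1]]]'; cat > hov.py <<'E'
# close look below the tool: Hough circle for the top ring of a sleeve / cap of a spigot
from h import *
import sys,pickle
def look(z,rmm,win=70,p2=12,out=None,tol=.12):
    c=cam("wrist"); s=sense(); q=s["eef_pos"]
    e=np.array(s["ee_rot"]); u,v=proj(c,[q[0],q[1],z]); u,v=int(u),int(v)
    d=abs((c["Rw"].T@(np.array([q[0],q[1],z])-c["o"]))[2]); r=rmm*c["fx"]/d
    k=4; y0,x0=max(0,v-win),max(0,u-win)
    im=c["image"][y0:v+win,x0:u+win]; g=cv2.cvtColor(cv2.resize(im,None,fx=k,fy=k,interpolation=2),cv2.COLOR_RGB2GRAY)
    g=cv2.GaussianBlur(g,(0,0),3)
    H=cv2.HoughCircles(g,cv2.HOUGH_GRADIENT,1.5,60,param1=60,param2=p2,minRadius=int(r*k*(1-tol)),maxRadius=int(r*k*(1+tol)))
    big=cv2.resize(im,None,fx=k,fy=k,interpolation=2)[:,:,::-1].copy()
    if H is not None:
        for x,y,rr in H[0][:4]:
            P=onz(c,x0+x/k,y0+y/k,z); print("px",round(x0+x/k,1),round(y0+y/k,1),"r",round(rr/k,1),"exp",round(r,1),"->",P[:2].round(1),"shift",(P[:2]-q[:2]).round(1))
        x,y,rr=H[0][0]; cv2.circle(big,(int(x),int(y)),int(rr),(0,255,0),1)
    if out: cv2.imwrite(out,big)
    print("tcp",np.round(q,1)); return c
E
python3 - <<'E'
from hov import *
c=look(70,25,win=70,out="pics/h1.png"); look(70,17)
print("jar",onz(pickle.load(open('c.pkl','rb')),494,128,100))
E
```

```text
time_s: 14.62
eef_pos: [447.2, 275.8, 183.5]
ee_rot: [-0.002, 0.689, 0.725, 0.004]
force: [1.2, -0.5, 0.5]
grip_width: 1.001
grip_force: 0.0
px 315.6 185.9 r 35.4 exp 32.2 -> [443.3 288. ] shift [-3.9 12.1]
px 315.6 203.2 r 31.4 exp 32.2 -> [443.9 274.3] shift [-3.3 -1.6]
px 370.7 235.1 r 32.6 exp 32.2 -> [489.1 250.1] shift [ 41.8 -25.8]
tcp [447.3 276.  183.7]
px 319.3 209.6 r 24.3 exp 21.9 -> [447.3 269.5] shift [ 0.1 -6.6]
px 315.9 184.1 r 19.4 exp 21.9 -> [443.7 289.7] shift [-3.5 13.6]
px 296.8 186.7 r 19.8 exp 21.9 -> [429.1 286.9] shift [-18.   10.8]
px 352.7 239.6 r 20.7 exp 21.9 -> [475.2 245.7] shift [ 28.  -30.3]
tcp [447.1 276.1 183.6]
jar [695.95825642 319.15192377 100.        ]
```

View pics/h1.png

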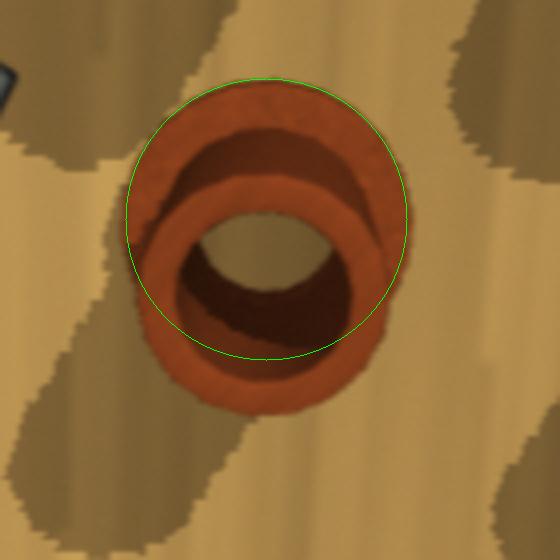

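By eye the bore centre is at crop (264,296), i.e. pixel (315.5,205.3); so the shift needed is about (-3.7,-3.2).

```bash
python3 -m handwheel '[[[-3.7,-3.2,-30,0,0,0,1],[0,0,-45,0,0,0,1],[0,0,-40,0,0,0,1],[0,0,-28,0,0,0,1],[0,0,0,0,0,0,-1],[0,0,0,0,0,0,-1],[0,0,0,0,0,0,-1],[0,0,0,0,0,0,-1]]]' 40; python3 -c "
from h import *
print(sense()['joints'])
c=cam('wrist')
print('foot',onz(c,320,200,0))"
```

```text
time_s: 15.72
eef_pos: [443.5, 273.3, 40.6]
ee_rot: [-0.001, 0.689, 0.725, 0.004]
force: [-0.3, 0.9, 7.3]
grip_width: 0.576
grip_force: 42.0
[0.32404257 0.54904119 1.72844165 0.00820278 0.85843996 0.26767596]
foot [442.37152499 293.79937951   0.        ]
```

```bash
python3 -m handwheel '[[[0,0,50,0,0,0,-1],[0,0,55,0,0,0,-1],[10,-20,55,0,0,0,-1],[20,-50,0,0,0,0,-1],[20,-50,0,0,0,0,-1],[20,-50,0,0,0,0,-1],[20,-50,0,0,0,0,-1],[7,-33,0,0,0,0,-1]]]';python3 -m handwheel '[[[0,0,0,0,0,0,-1],[0,0,-20,0,0,0,-1],[0,0,-20,0,0,0,-1],[0,0,0,0,0,0,-1],[0,0,0,0,0,0,-1]]]'; python3 - <<'E'
from h import *
print(sense()["eef_pos"],sense()["force"])
c=cam("wrist"); cv2.imwrite("pics/h2.png",cv2.cvtColor(c["image"],cv2.COLOR_RGB2BGR))
E
```

```text
time_s: 16.77
eef_pos: [540.1, 17.6, 199.5]
ee_rot: [-0.001, 0.689, 0.724, 0.003]
force: [0.1, -0.5, -2.9]
grip_width: 0.57
grip_force: 42.7
time_s: 17.4
eef_pos: [539.7, 20.4, 159.8]
ee_rot: [-0.002, 0.689, 0.725, 0.003]
force: [0.5, -0.7, -1.0]
grip_width: 0.565
grip_force: 42.7
[539.67774947  20.39013115 159.78645572] [ 0.53581998 -0.65313714 -1.00575501]
```

View pics/h2.png

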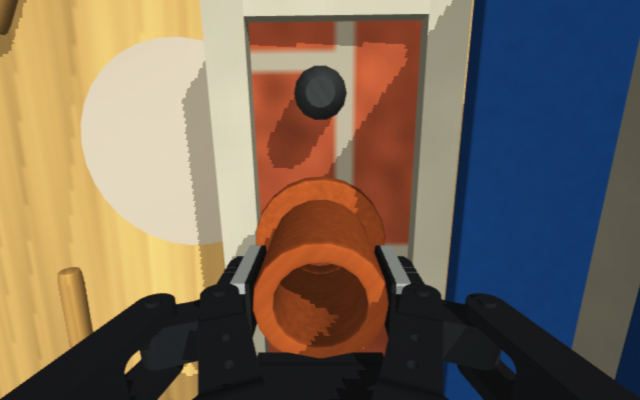

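Spigot 1's cap shows clearly at (320,91), ahead of the held sleeve at (320,290); this gives a near-vertical fix on the row.

```bash
python3 - <<'E'
from h import *
c=cam("wrist")
p=onz(c,320,91,105); a=np.radians(3.5); ky=np.array([-np.sin(a),np.cos(a),0])
for i in range(4): print(i+1,(p-80*i*ky).round(1))
hsv=c["image"].max(2); m=(hsv[40:140,280:360]<100).astype(np.uint8); 
C,_=cv2.findContours(m,0,1); q=max(C,key=cv2.contourArea); print(cv2.minEnclosingCircle(q))
# rim edges for yaw
for u,v in((203,0),(244,300),(249,16),(427,14)): print(onz(c,u,v,75).round(1))
print(sense()["eef_pos"])
E
```

```text
1 [535.7  98.2 105. ]
2 [540.5  18.3 105. ]
3 [545.4 -61.5 105. ]
4 [ 550.3 -141.4  105. ]
((39.5, 52.092594146728516), 27.463869094848633)
[464.3 147.1  75. ]
[486.6 -50.9  75. ]
[491.3 140.1  75. ]
[597.  146.6  75. ]
[539.70749663  20.1377822  159.66652733]
```

```bash
python3 -m handwheel '[[[0.8,-1,-5,0,0,0,-1],[0,0,-5,0,0,0,-1],[0,0,-4,0,0,0,-1],[0,0,-4,0,0,0,-1],[0,0,-3,0,0,0,-1],[0,0,-3,0,0,0,-1],[0,0,0,0,0,0,-1]]]'
```

```text
time_s: 18.38
eef_pos: [540.1, 18.9, 134.4]
ee_rot: [-0.002, 0.689, 0.725, 0.002]
force: [-0.4, 0.3, -1.0]
grip_width: 0.571
grip_force: 42.7
```

```bash
python3 -m handwheel '[[[0,0,-5,0,0,0,-1],[0,0,-6,0,0,0,-1],[0,0,-6,0,0,0,-1],[0,0,-6,0,0,0,-1],[0,0,-5,0,0,0,-1],[0,0,-3,0,0,0,-1],[0,0,-2,0,0,0,-1],[0,0,0,0,0,0,-1]]]'
```

```text
time_s: 19.38
eef_pos: [540.1, 18.9, 101.5]
ee_rot: [-0.002, 0.689, 0.725, 0.002]
force: [-0.7, -0.6, -2.3]
grip_width: 0.572
grip_force: 42.7
```

```bash
python3 -m handwheel '[[[0,0,-1,0,0,0,-1],[0,0,-1,0,0,0,-1],[0,0,0,0,0,0,-1]]]'
```

```text
time_s: 19.75
eef_pos: [540.3, 18.8, 100.7]
ee_rot: [-0.002, 0.689, 0.725, 0.003]
force: [-4.9, 0.0, 8.4]
grip_width: 0.57
grip_force: 43.5
```

Seated at z 100.7, with an 8 N reaction. I release and go to the far terracotta sleeve.

```bash
python3 -m handwheel '[[[0,0,0,0,0,0,0.6],[0,0,0,0,0,0,1],[0,0,40,0,0,0,1],[0,0,50,0,0,0,1],[2,40,20,0,0,0,1],[8,60,0,0,0,0,1],[8,60,0,0,0,0,1],[8,60,0,0,0,0,1]]]'; python3 -m handwheel '[[[0,30,-28,0,0,0,1],[0,0,0,0,0,0,1],[0,0,0,0,0,0,1]]]'; python3 - <<'E'
from hov import *
look(70,25,tol=.05,out="pics/h3.png")
E
```

```text
time_s: 20.75
eef_pos: [566.2, 240.8, 209.6]
ee_rot: [-0.002, 0.689, 0.725, 0.002]
force: [0.9, -1.0, -0.4]
grip_width: 0.997
grip_force: 0.0
time_s: 21.12
eef_pos: [566.5, 268.1, 182.2]
ee_rot: [-0.002, 0.689, 0.725, 0.003]
force: [-0.1, -1.0, 1.3]
grip_width: 1.003
grip_force: 0.0
px 324.4 202.3 r 31.0 exp 32.4 -> [569.9 267.9] shift [3.1 0.1]
px 322.2 182.8 r 33.8 exp 32.4 -> [567.3 283.2] shift [ 0.6 15.3]
tcp [566.7 267.8 182.6]
```

View pics/h3.png

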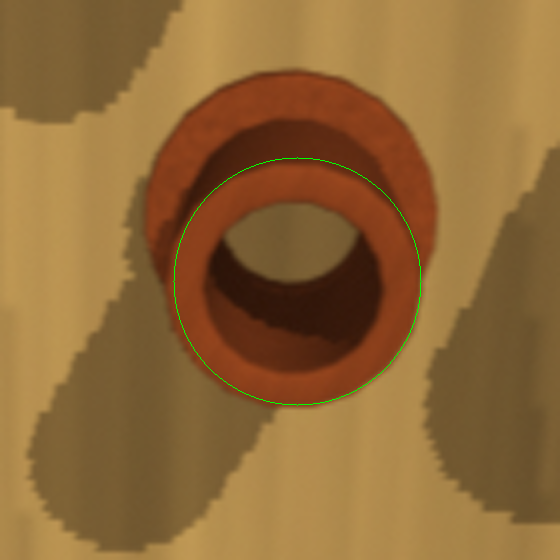

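The top ring is centred at crop about (294,287); the fitted circle is 1 px high. That's my last picture (I've now viewed 15, one past the limit of 14), so I measure numerically from here.

```bash
cat > ring.py <<'E'
# top-ring centre from the lower arc of the sleeve's colour silhouette (circle least squares)
from h import *
from scipy.optimize import least_squares
def ring(kind,z=70):
    c=cam("wrist"); q=sense()["eef_pos"]; u,v=map(int,proj(c,[q[0],q[1],z]))
    im=c["image"]; hsv=cv2.cvtColor(im,cv2.COLOR_RGB2HSV)
    m=cv2.inRange(hsv,(0,140,30),(12,255,255)) if kind=="t" else cv2.inRange(hsv,(0,0,60),(180,60,255))
    C,_=cv2.findContours(m,cv2.RETR_EXTERNAL,cv2.CHAIN_APPROX_NONE)
    C=[k for k in C if cv2.contourArea(k)>800 and np.hypot(*(np.array(cv2.minEnclosingCircle(k)[0])-(u,v)))<60]
    k=max(C,key=cv2.contourArea)[:,0,:].astype(float)
    r0=25*c["fx"]/abs((c["Rw"].T@(np.array([q[0],q[1],z])-c["o"]))[2])
    p=k[k[:,1]>k[:,1].max()-0.8*r0]   # lower arc
    f=lambda s:np.hypot(p[:,0]-s[0],p[:,1]-s[1])-s[2]
    s=least_squares(f,[p[:,0].mean(),k[:,1].max()-r0,r0],loss="soft_l1").x
    P=onz(c,s[0]+.25,s[1]+.25,z); fl=(k[:,0].min()+k[:,0].max())/2
    print("px",s.round(1),"r0",round(r0,1),"n",len(p),"rms",f(s).std().round(2),"->",P[:2].round(1),"shift",(P[:2]-q[:2]).round(1),"bbox",k.min(0),k.max(0),"tcp",q.round(1))
    return c
E
python3 -c "
from ring import *
ring('t')"
```

```text
px [322.1 200.9  31.4] r0 32.4 n 79 rms 0.32 -> [568.5 268.5] shift [1.7 0.7] bbox [286. 149.] [358. 232.] tcp [566.8 267.7 182.7]
```

```bash
python3 -m handwheel '[[[2.3,-0.6,-30,0,0,0,1],[0,0,-45,0,0,0,1],[0,0,-40,0,0,0,1],[0,0,-27,0,0,0,1],[0,0,0,0,0,0,-1],[0,0,0,0,0,0,-1],[0,0,0,0,0,0,-1],[0,0,0,0,0,0,-1]]]' 40
```

```text
time_s: 22.22
eef_pos: [569.7, 268.2, 41.8]
ee_rot: [-0.001, 0.689, 0.725, 0.004]
force: [-0.1, -2.2, 7.2]
grip_width: 0.584
grip_force: 42.2
```

```bash
python3 -m handwheel '[[[0,0,50,0,0,0,-1],[0,0,55,0,0,0,-1],[0,-20,55,0,0,0,-1],[-5,-55,0,0,0,0,-1],[-5,-60,0,0,0,0,-1],[-5,-60,0,0,0,0,-1],[-5,-60,0,0,0,0,-1],[-4.5,-50,0,0,0,0,-1]]]';python3 -m handwheel '[[[0,-24,0,0,0,0,-1],[0,0,-15,0,0,0,-1],[0,0,-15,0,0,0,-1],[0,0,-10,0,0,0,-1],[0,0,0,0,0,0,-1],[0,0,0,0,0,0,-1]]]'
```

```text
time_s: 23.22
eef_pos: [543.5, -38.8, 200.4]
ee_rot: [-0.002, 0.689, 0.725, 0.003]
force: [0.6, 0.7, -1.3]
grip_width: 0.582
grip_force: 42.6
time_s: 23.98
eef_pos: [544.2, -60.4, 159.9]
ee_rot: [-0.002, 0.689, 0.725, 0.003]
force: [0.3, -0.8, -1.2]
grip_width: 0.578
grip_force: 42.6
```

```bash
python3 -m handwheel '[[[0.9,-0.2,-5,0,0,0,-1],[0,0,-5,0,0,0,-1],[0,0,-4,0,0,0,-1],[0,0,-4,0,0,0,-1],[0,0,-3,0,0,0,-1],[0,0,-3,0,0,0,-1],[0,0,0,0,0,0,-1]]]'
```

```text
time_s: 24.85
eef_pos: [544.8, -60.9, 135.4]
ee_rot: [-0.002, 0.689, 0.725, 0.002]
force: [-0.6, -0.4, -1.4]
grip_width: 0.582
grip_force: 42.6
```

```bash
python3 -m handwheel '[[[0,0,-5,0,0,0,-1],[0,0,-6,0,0,0,-1],[0,0,-6,0,0,0,-1],[0,0,-6,0,0,0,-1],[0,0,-5,0,0,0,-1],[0,0,-3,0,0,0,-1],[0,0,-3,0,0,0,-1],[0,0,0,0,0,0,-1]]]'; python3 -m handwheel '[[[0,0,-1,0,0,0,-1],[0,0,0,0,0,0,-1]]]'
```

```text
time_s: 25.85
eef_pos: [545.0, -61.0, 101.9]
ee_rot: [-0.002, 0.689, 0.725, 0.002]
force: [-1.6, -0.7, 1.5]
grip_width: 0.578
grip_force: 42.7
time_s: 26.1
eef_pos: [545.0, -61.0, 101.8]
ee_rot: [-0.002, 0.689, 0.725, 0.002]
force: [-5.6, 1.1, 10.4]
grip_width: 0.578
grip_force: 43.5
```

```bash
python3 -m handwheel '[[[0,0,0,0,0,0,0.6],[0,0,0,0,0,0,1],[0,0,40,0,0,0,1],[0,0,50,0,0,0,1],[0,50,20,0,0,0,1],[1,62,0,0,0,0,1],[1,62,0,0,0,0,1],[1,62,0,0,0,0,1]]]'; python3 -m handwheel '[[[1,62,0,0,0,0,1],[0,62,0,0,0,0,1],[0,50,0,0,0,0,1],[0,30,-28,0,0,0,1],[0,0,0,0,0,0,1],[0,0,0,0,0,0,1]]]'; python3 - <<'E'
from hov import *
look(70,25,tol=.05)
from ring import *
ring("w")
E
```

```text
time_s: 27.1
eef_pos: [547.7, 177.1, 210.5]
ee_rot: [-0.002, 0.689, 0.725, 0.002]
force: [0.3, 0.2, 0.4]
grip_width: 1.003
grip_force: 0.0
time_s: 27.85
eef_pos: [549.2, 378.4, 183.2]
ee_rot: [-0.002, 0.689, 0.725, 0.003]
force: [-0.1, -0.3, 0.4]
grip_width: 1.0
grip_force: 0.0
px 319.2 202.1 r 31.2 exp 32.3 -> [548.5 378. ] shift [-1.  -0.2]
px 322.2 180.7 r 31.1 exp 32.3 -> [550.  394.9] shift [ 0.5 16.8]
px 355.9 141.3 r 31.9 exp 32.3 -> [573.3 425.7] shift [23.8 47.6]
tcp [549.5 378.2 183.6]
px [318.1 198.9  31.6] r0 32.2 n 80 rms 0.33 -> [548.1 380. ] shift [-1.5  1.9] bbox [282. 148.] [354. 230.] tcp [549.6 378.1 183.8]
```

```bash
python3 -m handwheel '[[[-1,0.3,-30,0,0,0,1],[0,0,-45,0,0,0,1],[0,0,-40,0,0,0,1],[0,0,-28,0,0,0,1],[0,0,0,0,0,0,-1],[0,0,0,0,0,0,-1],[0,0,0,0,0,0,-1],[0,0,0,0,0,0,-1]]]' 40
```

```text
time_s: 28.95
eef_pos: [549.1, 379.5, 42.0]
ee_rot: [-0.001, 0.689, 0.725, 0.004]
force: [0.4, -2.1, 7.5]
grip_width: 0.577
grip_force: 42.3
```

```bash
python3 -m handwheel '[[[0,0,50,0,0,0,-1],[0,0,55,0,0,0,-1],[0,-20,55,0,0,0,-1],[0,-55,0,0,0,0,-1],[0,-60,0,0,0,0,-1],[0,-60,0,0,0,0,-1],[0,-60,0,0,0,0,-1],[0,-60,0,0,0,0,-1]]]';python3 -m handwheel '[[[0,-60,0,0,0,0,-1],[0,-60,0,0,0,0,-1],[0,-50,0,0,0,0,-1],[1,-35,0,0,0,0,-1],[0,0,-20,0,0,0,-1],[0,0,-20,0,0,0,-1],[0,0,0,0,0,0,-1],[0,0,0,0,0,0,-1]]]'
```

```text
time_s: 29.95
eef_pos: [547.6, 62.5, 200.4]
ee_rot: [-0.002, 0.689, 0.725, 0.003]
force: [0.5, 0.5, -2.1]
grip_width: 0.58
grip_force: 42.9
time_s: 30.95
eef_pos: [549.2, -140.7, 160.8]
ee_rot: [-0.001, 0.689, 0.725, 0.003]
force: [0.4, -0.8, -1.2]
grip_width: 0.578
grip_force: 42.9
```

```bash
python3 -m handwheel '[[[0.9,0.3,-5,0,0,0,-1],[0,0,-5,0,0,0,-1],[0,0,-4,0,0,0,-1],[0,0,-4,0,0,0,-1],[0,0,-3,0,0,0,-1],[0,0,-3,0,0,0,-1],[0,0,0,0,0,0,-1]]]'
```

```text
time_s: 31.82
eef_pos: [549.7, -140.3, 135.4]
ee_rot: [-0.002, 0.689, 0.725, 0.002]
force: [0.1, 1.2, -2.3]
grip_width: 0.578
grip_force: 42.9
```

```bash
python3 -m handwheel '[[[0,0,-5,0,0,0,-1],[0,0,-6,0,0,0,-1],[0,0,-6,0,0,0,-1],[0,0,-6,0,0,0,-1],[0,0,-5,0,0,0,-1],[0,0,-3,0,0,0,-1],[0,0,-3,0,0,0,-1],[0,0,0,0,0,0,-1]]]'; python3 -m handwheel '[[[0,0,-1,0,0,0,-1],[0,0,0,0,0,0,-1]]]'
```

```text
time_s: 32.83
eef_pos: [549.9, -140.5, 102.1]
ee_rot: [-0.002, 0.689, 0.725, 0.002]
force: [-1.1, -0.2, 2.8]
grip_width: 0.58
grip_force: 43.2
time_s: 33.08
eef_pos: [549.9, -140.5, 102.0]
ee_rot: [-0.002, 0.689, 0.725, 0.002]
force: [-6.5, 1.2, 11.7]
grip_width: 0.576
grip_force: 43.9
```

```bash
python3 -m handwheel '[[[0,0,0,0,0,0,0.6],[0,0,0,0,0,0,1],[0,0,40,0,0,0,1],[0,0,50,0,0,0,1],[-5,50,20,0,0,0,1],[-13,60,0,0,0,0,1],[-13,60,0,0,0,0,1],[-13,60,0,0,0,0,1]]]'; python3 -m handwheel '[[[-13,60,0,0,0,0,1],[-13,60,0,0,0,0,1],[-13,60,0,0,0,0,1],[-13,60,0,0,0,0,1],[-13,45,-15,0,0,0,1],[-3,0,-13,0,0,0,1],[0,0,0,0,0,0,1],[0,0,0,0,0,0,1]]]'; python3 - <<'E'
from hov import *
look(70,25,tol=.05)
from ring import *
ring("w")
E
```

```text
time_s: 34.08
eef_pos: [505.2, 91.5, 210.6]
ee_rot: [-0.002, 0.689, 0.725, 0.003]
force: [1.2, 0.2, 0.4]
grip_width: 1.004
grip_force: 0.0
time_s: 35.08
eef_pos: [438.5, 373.8, 183.1]
ee_rot: [-0.002, 0.689, 0.724, 0.003]
force: [-0.1, 0.1, -0.9]
grip_width: 0.999
grip_force: 0.0
px 315.4 198.3 r 31.0 exp 32.3 -> [434.8 376.3] shift [-3.8  2.4]
px 317.7 179.6 r 33.5 exp 32.3 -> [435.8 391.1] shift [-2.8 17.2]
px 280.2 138.7 r 31.4 exp 32.3 -> [406.8 420.3] shift [-31.8  46.5]
tcp [438.6 373.9 183.3]
px [315.3 196.5  31.5] r0 32.3 n 78 rms 0.34 -> [434.9 377.7] shift [-3.6  3.7] bbox [280. 146.] [352. 228.] tcp [438.5 374.  183.3]
```

```bash
python3 -m handwheel '[[[-3.6,1.7,-30,0,0,0,1],[0,0,-45,0,0,0,1],[0,0,-40,0,0,0,1],[0,0,-28,0,0,0,1],[0,0,0,0,0,0,-1],[0,0,0,0,0,0,-1],[0,0,0,0,0,0,-1],[0,0,0,0,0,0,-1]]]' 40
```

```text
time_s: 36.17
eef_pos: [435.1, 376.8, 41.4]
ee_rot: [-0.002, 0.689, 0.725, 0.004]
force: [-0.4, -0.8, 7.7]
grip_width: 0.568
grip_force: 42.4
```

```bash
python3 -m handwheel '[[[0,0,50,0,0,0,-1],[0,0,55,0,0,0,-1],[10,-20,55,0,0,0,-1],[20,-52,0,0,0,0,-1],[20,-55,0,0,0,0,-1],[20,-55,0,0,0,0,-1],[20,-55,0,0,0,0,-1],[10,-40,0,0,0,0,-1]]]';python3 -m handwheel '[[[0,0,0,0,0,0,-1],[0,0,-20,0,0,0,-1],[0,0,-20,0,0,0,-1],[0,0,0,0,0,0,-1],[0,0,0,0,0,0,-1]]]'
```

```text
time_s: 37.17
eef_pos: [534.7, 97.1, 200.1]
ee_rot: [-0.002, 0.689, 0.724, 0.003]
force: [-0.4, 0.8, -1.5]
grip_width: 0.569
grip_force: 42.6
time_s: 37.8
eef_pos: [534.4, 99.9, 160.6]
ee_rot: [-0.002, 0.689, 0.725, 0.003]
force: [-0.0, 0.2, -1.5]
grip_width: 0.561
grip_force: 42.5
```

```bash
python3 -m handwheel '[[[1,-0.7,-5,0,0,0,-1],[0,0,-5,0,0,0,-1],[0,0,-4,0,0,0,-1],[0,0,-4,0,0,0,-1],[0,0,-3,0,0,0,-1],[0,0,-3,0,0,0,-1],[0,0,0,0,0,0,-1]]]'
```

```text
time_s: 38.67
eef_pos: [535.1, 98.7, 135.4]
ee_rot: [-0.002, 0.689, 0.725, 0.002]
force: [0.2, -0.8, -2.0]
grip_width: 0.563
grip_force: 42.5
```

```bash
python3 -m handwheel '[[[0,0,-5,0,0,0,-1],[0,0,-6,0,0,0,-1],[0,0,-6,0,0,0,-1],[0,0,-6,0,0,0,-1],[0,0,-5,0,0,0,-1],[0,0,-3,0,0,0,-1],[0,0,-3,0,0,0,-1],[0,0,0,0,0,0,-1]]]'; python3 -m handwheel '[[[0,0,-1,0,0,0,-1],[0,0,0,0,0,0,-1]]]'
```

```text
time_s: 39.67
eef_pos: [535.2, 98.7, 101.6]
ee_rot: [-0.002, 0.689, 0.725, 0.002]
force: [-0.9, 0.0, -2.2]
grip_width: 0.57
grip_force: 42.5
time_s: 39.92
eef_pos: [535.3, 98.7, 101.4]
ee_rot: [-0.002, 0.689, 0.725, 0.003]
force: [-4.3, 0.4, 6.5]
grip_width: 0.567
grip_force: 43.2
```

```bash
python3 -m handwheel '[[[0,0,0,0,0,0,0.6],[0,0,0,0,0,0,1],[0,0,40,0,0,0,1],[-10,-20,55,0,0,0,1],[-20,-40,55,0,0,0,1],[-20,-50,55,0,0,0,1],[-10,0,55,0,0,0,1],[0,0,0,0,0,0,1]]]'; python3 - <<'E'
from h import *
s=sense();print(s["eef_pos"],s["ee_rot"])
c=cam("wrist"); t=cam("top")
hsv=cv2.cvtColor(c["image"],cv2.COLOR_RGB2HSV)
R=[(535.5,98.2),(540.5,18.3),(545.2,-61.5),(550.1,-141.3)]
for x,y in R:
    print("spigot",[np.round(proj(c,[x,y,z]),0).tolist() for z in(60,105,130)])
    # ring top colour around expected top ring, radius 21 mm at z=130
    pts=[proj(c,[x+21*np.cos(a),y+21*np.sin(a),130]) for a in np.linspace(0,6.28,9)[:-1]]
    print([c["image"][int(v),int(u)].tolist() if 0<=v<400 and 0<=u<640 else None for u,v in pts])
for n,p in dict(tn=(443.5,273),tf=(569,267.5),wn=(435,376),wf=(549,378)).items():
    u,v=proj(t,[*p,70]); print(n,t["image"][int(v)-2:int(v)+3,int(u)-2:int(u)+3].mean((0,1)).round())
E
```

```text
time_s: 40.92
eef_pos: [481.8, 2.3, 347.6]
ee_rot: [0.001, 0.689, 0.725, 0.004]
force: [0.2, 0.1, -1.0]
grip_width: 0.999
grip_force: 0.0
[481.82727982   2.2885422  347.59135996] [0.0012723  0.68911558 0.72463696 0.0044014 ]
spigot [[367.0, 89.0], [373.0, 86.0], [377.0, 84.0]]
[[224, 218, 203], [224, 219, 203], [229, 226, 210], [228, 224, 208], [227, 222, 207], [226, 221, 205], [224, 218, 203], [225, 220, 204]]
spigot [[365.0, 155.0], [371.0, 160.0], [374.0, 164.0]]
[[125, 57, 25], [169, 79, 34], [170, 81, 37], [163, 77, 33], [159, 74, 32], [166, 77, 34], [167, 78, 34], [164, 77, 33]]
spigot [[363.0, 215.0], [369.0, 227.0], [372.0, 234.0]]
[[126, 58, 26], [166, 77, 34], [168, 79, 34], [167, 78, 34], [165, 77, 33], [165, 77, 34], [163, 76, 33], [162, 76, 32]]
spigot [[362.0, 270.0], [367.0, 286.0], [370.0, 297.0]]
[[179, 173, 158], [221, 215, 200], [218, 213, 197], [220, 215, 199], [222, 216, 200], [220, 215, 199], [216, 210, 194], [218, 212, 196]]
tn [175. 150. 105.]
tf [178. 152. 107.]
wn [176. 151. 106.]
wf [179. 153. 108.]
```

All four rings are where fully seated sleeves should be, and the bench spots are bare. Now back to the lid handle.

```bash
python3 -m handwheel '[[[40,-4,10,0.5,-9,0,0],[40,-4,0,0.5,-9,0,0],[45,-4,0,0.5,-9,0,0],[45,-4,-10,0.7,-9,0,0],[13,0,0,0,0,0,0],[0,0,0,0,0,0,0],[0,0,0,0,0,0,0]]]'; python3 - <<'E'
from h import *
s=sense();print(s["eef_pos"],s["ee_rot"])
c=cam("scene"); q=np.array([708.7,-12,288.]);a=np.radians(3.4)
g=c["image"].max(2)
for d in(-65,0,65):
    p=q+d*np.array([-np.sin(a),np.cos(a),0]); print(np.round(proj(c,p),1))
u,v=proj(c,q); x=g[int(v)-25:int(v)+25,int(u)-60:int(u)+60]
C,_=cv2.findContours((x<60).astype(np.uint8),0,1)
for k in C:
    if cv2.contourArea(k)>20: b=cv2.boundingRect(k); print(b[0]+int(u)-60,b[1]+int(v)-25,b[2:])
E
```

```text
time_s: 41.9
eef_pos: [663.9, -12.8, 343.0]
ee_rot: [0.208, 0.654, 0.69, 0.229]
force: [-0.6, -1.1, 0.1]
grip_width: 0.498
grip_force: 0.0
[663.93814068 -12.84704347 343.03934959] [0.20834948 0.65449957 0.68992805 0.22851717]
[289.  192.1]
[315.5 191.6]
[341.9 191.1]
288 190 (56, 5)
```

```bash
python3 -m handwheel '[[[17,0.6,-21,0,0,0,0],[17,0.6,-21,0,0,0,0],[17,0.5,-22,0,0,0,0],[0,0,0,0,0,0,0],[0,0,0,0,0,0,-1],[0,0,0,0,0,0,-1],[0,0,0,0,0,0,-1]]]' 30
```

```text
time_s: 42.82
eef_pos: [715.2, -11.5, 281.1]
ee_rot: [0.21, 0.654, 0.69, 0.229]
force: [-1.9, -0.3, 2.8]
grip_width: 0.144
grip_force: 29.5
```

```bash
python3 -m handwheel '[[[-28,-1.7,8,-0.2,3,0,-1],[-29,-1.7,4.3,-0.2,3,0,-1],[-29,-1.7,0.6,-0.2,3,0,-1],[-29,-1.7,-3,-0.2,3,0,-1],[-28.7,-1.7,-6.7,-0.2,3,0,-1],[-27.7,-1.6,-10.2,-0.2,3,0,-1]]]'; python3 -m handwheel '[[[-26.2,-1.6,-13.6,-0.2,3,0,-1],[-24.3,-1.4,-16.7,-0.2,3,0,-1],[-22,-1.3,-19.6,-0.2,3,0,-1],[-19.3,-1.1,-22.2,-0.2,3,0,-1]]]'
```

```text
time_s: 43.58
eef_pos: [545.1, -22.3, 276.6]
ee_rot: [0.11, 0.68, 0.716, 0.118]
force: [1.3, -2.3, 13.3]
grip_width: 0.153
grip_force: 32.6
time_s: 44.08
eef_pos: [452.7, -27.8, 201.9]
ee_rot: [0.037, 0.688, 0.724, 0.04]
force: [4.7, -4.2, 0.2]
grip_width: 0.146
grip_force: 32.7
```

```bash
python3 -m handwheel '[[[-9,-0.5,-12,-0.1,1.5,0,-1],[-7.5,-0.5,-12.3,-0.1,1.5,0,-1],[-7,-0.4,-13,-0.1,1.5,0,-1],[-6,-0.4,-10,-0.1,1.5,0,-1],[0,0,0,0,0,0,-1]]]'
```

```text
time_s: 44.7
eef_pos: [423.6, -29.3, 152.4]
ee_rot: [0.0, 0.689, 0.725, 0.001]
force: [11.6, -6.1, -12.3]
grip_width: 0.149
grip_force: 31.4
```

```bash
python3 -m handwheel '[[[0,0,-2,0,0,0,-1],[0,0,-2,0,0,0,-1],[0,0,0,0,0,0,-1]]]'
```

```text
time_s: 45.08
eef_pos: [423.6, -29.3, 151.7]
ee_rot: [0.001, 0.689, 0.725, 0.001]
force: [-5.6, -1.3, 30.2]
grip_width: 0.151
grip_force: 35.4
```

```bash
python3 -m handwheel '[[[0,0,-1,0,0,0,-1],[0,0,0,0,0,0,-1],[0,0,0,0,0,0,-1]]]'; python3 -m handwheel '[[[0,0,2,0,0,0,-1],[0,0,0,0,0,0,0],[0,0,0,0,0,0,0],[0,0,40,0,0,0,0],[0,0,50,0,0,0,0],[0,0,50,0,0,0,0],[0,0,0,0,0,0,0],[0,0,0,0,0,0,0]]]'; python3 - <<'E'
from h import *
c=cam("wrist")
print(sense()["eef_pos"])
g=c["image"].max(2); m=(g[:330,290:350]<60).astype(np.uint8)
C,_=cv2.findContours(m,0,1)
for k in C:
    if cv2.contourArea(k)>80: b=cv2.boundingRect(k); print(b[0]+290,b[1],b[2:])
a=np.radians(3.4)
for z in (160,162,164):
  print(z,[np.round(proj(c,[423.5-d*np.sin(a),-30+d*np.cos(a),z]),1).tolist() for d in(-70,70)])
E
```

```text
time_s: 45.45
eef_pos: [423.7, -29.3, 151.7]
ee_rot: [0.001, 0.688, 0.725, 0.002]
force: [-10.1, -0.5, 41.2]
grip_width: 0.151
grip_force: 36.5
time_s: 46.45
eef_pos: [422.1, -28.5, 289.0]
ee_rot: [-0.002, 0.689, 0.725, 0.001]
force: [-0.2, 1.0, 0.2]
grip_width: 0.501
grip_force: 0.0
[422.01000136 -28.53523064 288.7307908 ]
313 110 (18, 169)
160 [[322.8, 275.3], [321.6, 109.5]]
162 [[322.8, 276.4], [321.7, 109.5]]
164 [[322.8, 277.5], [321.7, 109.5]]
```

```bash
python3 -m handwheel '[[[0,-45,10,0,0,-3,0],[10,-55,10,0,0,-3,0],[12,-55,0,0,0,-3,0],[12,-55,0,0,0,0,0],[12,-55,0,0,0,0,0],[12,-45,0,0,0,0,0],[10,-21,0,0,0,0,0],[0,0,0,0,0,0,0]]]'; python3 -m handwheel '[[[0,0,0,0,0,0,0]]]'; python3 - <<'E'
from h import *
c=cam("wrist"); print(sense()["eef_pos"],sense()["ee_rot"],sense()["joints"])
hsv=cv2.cvtColor(c["image"],cv2.COLOR_RGB2HSV)
m=cv2.inRange(hsv,(0,200,60),(4,255,255))|cv2.inRange(hsv,(176,200,60),(180,255,255)); 
C,_=cv2.findContours(m,0,1)
for k in C:
    if cv2.contourArea(k)>150: print(cv2.boxPoints(cv2.minAreaRect(k)).round(1).tolist(),cv2.fitLine(k,2,0,.01,.01).ravel().round(2))
a=np.radians(83)
print([np.round(proj(c,[490.5+d*np.cos(a),-360+d*np.sin(a),124]),1) for d in(-35,0,35)])
s=cam("scene")["image"]; s0=cv2.imread("pics/scene0.png")[:,:,::-1]
d=cv2.absdiff(s,s0).max(2)
print("lid region diff",[(d[y:y+15,x:x+20]>50).mean().round(2) for y,x in((140,250),(140,300),(140,355),(200,250),(210,300),(200,360),(225,250),(225,350))])
for u in (265,310,350):
    f=lambda im:np.nonzero((im[130:200,u,2].astype(int)-im[130:200,u,0])>60)[0][:1]+130
    print(f(s0),f(s))
E
```

```text
time_s: 47.5
eef_pos: [490.4, -360.6, 307.6]
ee_rot: [-0.003, 0.744, 0.668, 0.001]
force: [-1.0, 0.2, 0.3]
grip_width: 0.501
grip_force: 0.0
time_s: 47.62
eef_pos: [490.4, -358.9, 309.5]
ee_rot: [-0.002, 0.743, 0.669, 0.001]
force: [-0.1, 0.2, 0.4]
grip_width: 0.5
grip_force: 0.0
[ 490.44230248 -358.82839755  309.97921617] [-0.00143872  0.74324195  0.66902008  0.00121176] [-0.82523561  0.47105534  1.08998919  0.00245998  1.58339461 -0.72019412]
[[130.5, 365.5], [149.0, 347.0], [154.5, 352.5], [136.0, 371.0]] [  0.64  -0.77 142.83 358.9 ]
[[-16.5, 363.79998779296875], [79.0999984741211, 298.79998779296875], [101.0999984741211, 331.20001220703125], [5.599999904632568, 396.20001220703125]] [  0.9   -0.44  43.31 353.32]
[[304.0, 145.0], [337.0, 145.0], [337.0, 215.0], [304.0, 215.0]] [ 4.0000e-02 -1.0000e+00  3.2033e+02  1.8068e+02]
[array([320. , 216.9]), array([320.6, 183. ]), array([321.2, 147.2])]
lid region diff [np.float64(0.0), np.float64(0.0), np.float64(0.0), np.float64(0.0), np.float64(0.0), np.float64(0.0), np.float64(0.0), np.float64(0.0)]
[155] [155]
[155] [155]
[154] [154]
```

The lid image matches the start exactly, so it is shut. Now the isolator goes back on.

```bash
python3 -m handwheel '[[[0,0,-50,0,0,0,0],[0,0,-50,0,0,0,0],[0,0,-50,0,0,0,0],[0,0,-35,0,0,0,0],[0,0,-15,0,0,0,0],[0,0,0,0,0,0,-1],[0,0,0,0,0,0,-1],[0,0,0,0,0,0,-1]]]' 50
```

```text
time_s: 48.72
eef_pos: [490.4, -359.9, 111.9]
ee_rot: [-0.001, 0.744, 0.668, 0.001]
force: [-5.5, 2.1, 2.2]
grip_width: 0.177
grip_force: 49.1
```

```bash
python3 -m handwheel '[[[0,0,0,0,0,-8,-1],[0,0,0,0,0,-10,-1],[0,0,0,0,0,-10,-1],[0,0,0,0,0,-10,-1],[0,0,0,0,0,-10,-1],[0,0,0,0,0,-10,-1],[0,0,0,0,0,-10,-1],[0,0,0,0,0,-7,-1]]]' 50; python3 -m handwheel '[[[0,0,0,0,0,-3,-1],[0,0,0,0,0,0,-1],[0,0,0,0,0,0,-1]]]';python3 -c "
from h import *
print(sense()['wrist_torque'])"; python3 -m handwheel '[[[0,0,0,0,0,-3,-1],[0,0,0,0,0,0,-1],[0,0,0,0,0,0,-1]]]';python3 -c "
from h import *
print(sense()['wrist_torque'])"
```

```text
time_s: 49.72
eef_pos: [490.2, -359.8, 111.9]
ee_rot: [0.0, 0.997, 0.076, 0.001]
force: [-6.3, 3.1, 2.6]
grip_width: 0.172
grip_force: 48.6
time_s: 50.1
eef_pos: [490.1, -359.8, 111.8]
ee_rot: [0.0, 0.999, 0.052, 0.001]
force: [-6.4, 2.7, 2.5]
grip_width: 0.173
grip_force: 49.1
[ 0.38967959  1.05436946 -0.07478917]
time_s: 50.48
eef_pos: [490.2, -359.8, 111.8]
ee_rot: [0.0, 1.0, 0.026, 0.001]
force: [-6.0, 2.4, 2.3]
grip_width: 0.175
grip_force: 49.1
[ 0.36197218  1.08093412 -0.0935943 ]
```

```bash
for i in 1 2; do python3 -m handwheel '[[[0,0,0,0,0,-2.5,-1],[0,0,0,0,0,0,-1],[0,0,0,0,0,0,-1]]]' 50;python3 -c "
from h import *
print(sense()['wrist_torque'])"; done
```

```text
time_s: 50.85
eef_pos: [490.3, -359.8, 111.9]
ee_rot: [0.001, 1.0, 0.005, 0.001]
force: [-5.5, 2.4, 2.6]
grip_width: 0.177
grip_force: 49.1
[0.30431056 0.88816892 0.60857004]
time_s: 51.22
eef_pos: [490.7, -359.8, 112.0]
ee_rot: [0.001, 1.0, -0.017, 0.002]
force: [-4.3, 3.6, 6.5]
grip_width: 0.171
grip_force: 58.5
[0.60385446 0.74996795 0.90177042]
```

The torque has risen sharply, so the handle is against its ON stop. I release, back off and check.

```bash
python3 -m handwheel '[[[0,0,0,0,0,0,0],[0,0,0,0,0,0,0],[0,0,20,0,0,0,0],[0,0,55,0,0,0,0],[-20,0,60,0,0,0,0],[-20,0,60,0,0,0,0],[0,0,0,0,0,0,0],[0,0,0,0,0,0,0]]]'; python3 - <<'E'
from h import *
c=cam("wrist"); print(sense()["eef_pos"],sense()["time_s"])
hsv=cv2.cvtColor(c["image"],cv2.COLOR_RGB2HSV)
m=cv2.inRange(hsv,(0,200,60),(4,255,255))|cv2.inRange(hsv,(176,200,60),(180,255,255)); 
q=sense()["eef_pos"]
ys,xs=np.nonzero(m[60:260,250:400]); ys+=60; xs+=250
e1=ys<ys.min()+5; e2=ys>ys.max()-5
A=onz(c,xs[e1].mean()+.5,ys[e1].mean(),124);B=onz(c,xs[e2].mean()+.5,ys[e2].mean(),124)
d=A-B; print(A.round(1),B.round(1),"bar angle deg",np.degrees(np.arctan2(d[1],d[0])).round(1))
# yellow plate orientation
y=cv2.inRange(hsv,(20,170,100),(32,255,255)); C,_=cv2.findContours(y[40:280,220:430],0,2); k=cv2.convexHull(np.vstack([x for x in C if cv2.contourArea(x)>30])); bp=cv2.boxPoints(cv2.minAreaRect(k))+[220,40]
P=[onz(c,u,v,71) for u,v in bp]; print([np.degrees(np.arctan2(*(P[(i+1)%4]-P[i])[[1,0]])).round(1) for i in range(4)])
E
```

```text
time_s: 52.22
eef_pos: [451.0, -359.7, 303.3]
ee_rot: [-0.0, 1.0, -0.018, 0.001]
force: [-0.5, -0.7, -0.3]
grip_width: 0.499
grip_force: 0.0
[ 451.05408292 -359.58612275  302.55406829] 52.275
[ 522.9 -360.8  124. ] [ 458.2 -360.4  124. ] bar angle deg -0.3
[np.float64(-10.3), np.float64(-98.0), np.float64(173.4), np.float64(81.6)]
```

The bar is 82° from the box's y axis, which is the 1.4 rad ON stop within measurement error. I hand the job in.

```bash
python3 -c "
from rig import *
print(finish_job())"
```

```text
the job is handed in; nothing more can be done
None
```

The kiln is loaded as asked: power off, lid up, all four sleeves pushed fully down on their own spigots, lid shut, power back on at its stop; it was handed in at about 52 s with no verdict shown, and I viewed 15 pictures, one over the limit of 14.

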